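Load a weld blank under the laser head with a paddle

TASK

Pick up the orange-handled paddle with the copper blank lying on its blade and carry it level to the welding nest under the laser head. Push the red sprung hold-down back with the blade's nose, lower the blank centred onto the nest's two brass ledges and draw the blade out so that the hold-down bears on the blank, then set the paddle back flat on its black rest pad. Do not touch the blank with the gripper or let it tip, and leave the other things where they are.

Things in the scene. Friction and masses are not known exactly. Their poses are not given: they have to be found in the camera images.
- paddle: loose steel-bladed paddle, 120 g. Origin: underside of the blade, below the nominal place of the blank's centre; x points to the nose, z up. Blade flat, 4 mm thick: 34 mm wide from x = -75 to +20 mm, then a nose 14 mm wide to x = +86 mm.
- paddle_grip (a point): point to pinch on the paddle's orange handle, at x = -77, z = +46 mm in the paddle's frame (same axes). The handle is a straight bar 14 mm thick (y) and 22 mm deep, 92 mm long, rising from the blade's top at x = -50 mm and leaning back (to -x) 33 degrees from vertical. Under the laser head only a tool tilted back along the bar has room; an upright one hits the head.
- blank: loose copper disc, 64 mm across, 6 mm thick, about 100 g (varies), with a bright spot in the middle of its top. Origin: centre of its underside. It starts lying on the paddle's blade, up to 5 mm off the paddle's origin, held by nothing but friction.
- rest: fixed flat black rubber pad, 180 x 90 mm, 6 mm thick, on which the paddle starts; origin at the centre of its underside on the table, x along its length, the way the paddle's nose points.
- nest_axis (a point): point on the table on the nest's vertical axis, where the blank's centre must come; x is the loading direction (blade in along +x, out along -x). Ledge tops stand 95 to 111 mm above the table: the column (on a 120 mm round base) is set by hand each time and NOT reported; find it by touch or sight. It stays put under light loads.
- ledge_foot (a point): point on the table below the middle of the nest's left (+y) brass ledge. Nest from its axis: two ledges, x = -34 to +34 mm, y = 22 to 40 mm either side, black marks at x = 0, with an open slot 44 mm wide between. The dark slot floor, x = -34 to +42 mm, lies 11 mm below the ledge tops.
- head (a point): centre of the fixed laser head's lens snout's lower face, on the nest's axis, 248 mm above the table; snout 64 mm across. Axes as nest_axis. The grey housing above spans x = -68 to +70, y = -55 to +55 mm, from 270 mm above the table; a beam carries it to -y from 272 mm up to a grey pillar at y = -375 mm.
- holddown (a joint): angle (rad) of the red sprung hold-down at the nest's far end: 0 = down, no blank; about 0.07 bearing on a blank on the ledges; grows as it is pushed back (+x), to 1.2. It hinges about a y axis at x = +58 mm, 40 mm below the ledge tops. Pushing its post with 2 to 4 N swings it back and up ahead of the blank; it springs back by itself.
- post_foot (a point): point on the table below the hold-down's push post (x = +52 mm from the nest's axis, its front face at rest). Post 20 mm wide, to 48 mm above the ledges. From its top two arms, y = +-18 mm, 8 mm wide, reach forward to pads at x = +12 to +20 mm, 3 mm above the ledge tops. The nose passes between them, under the crossbar (40 mm above the ledges).
- clear_ring: a loose clear plastic ring, 84 mm across, 22 mm high; a bystander, origin under its centre
- bottle: a loose white bottle, 56 mm across, 130 mm high; a bystander, origin under its centre
- screwdriver: a loose screwdriver lying on the table; a bystander, origin under its centre
- blank_tray: a loose blue open tray 160 x 120 x 30 mm with two spare copper discs (52 mm across) in it; a bystander, origin under its centre
- gauge_block: a loose steel setting block on a foot, 50 x 36 mm, 50 mm high; a bystander, origin under its centre
Things that resemble listed ones, but are neither listed nor needed, are in the scene too. What is meant by the paddle is not pink, and is the larger of those in its own colour. Leave any pink look-alike of the blank alone.

How it is judged:
By the outcome, as a careful person would: the job done as asked, in the order asked, and still so for the second after the job is handed in, with the robot touching nothing.
It also fails if it takes over 62 s, if anything falls off the work surface, if the arm or the gripper's body presses on something with over 40 N, if the wrist force passes 120 N, or if a joint passes its speed limit or range.

ROBOT

A 7-joint arm with a two-finger parallel gripper is mounted at the origin on the work surface. World frame = base frame: x ahead of the robot, y to its left, z up, the work surface at z = 0. Lengths are in m, angles in rad, forces in N, time in s.
With the tool pointing down it reaches from about 0.425 to 0.875 m from the base axis. Payload 4.7 kg.
Tool frame: the origin (TCP) lies at the very end of the fingers, on their centre line; the grasp point (between the pads) lies behind it (ctrl.tcp_to_grasp is the z of the grasp point in the tool frame, in m); z points along the fingers, y is the line along which they close (so a half turn about z gives the same grasp; the last joint's range is limited). The gripper opens to 87 mm and grips with 3 to 60 N. Pads are 19 mm wide; open, the fingers measure 117 mm over their backs; the gripper's body (75 mm by 190 mm) begins 51 mm behind the grasp point.
Start: joints at [-1.198, 0.321, -0.07, 1.45, 0.023, 1.371, -0.057], TCP at [0.228, 0.609, 0.223] pointing down, gripper open.
Joint ranges: [-2.86, 2.86], [-0.3, 2.09], [-1.38, 1.24], [0.06, 2.45], [-1.56, 4.7], [0.09, 2.05], [-2.69, 2.69]. Speed limits (rad/s): [2.57, 2.57, 3.14, 3.14, 3.14, 3.14, 3.14].

INTERFACE

Orientations are given as a rotation vector (axis times angle).
In Python, from bench import ctrl gives the robot as it stands.
- The arm moves only by the tool step_arm, never from a script. Its argument "targets" is a list of rows, each a list of 7 numbers: the shift along the world's x, y, z in cm, then the turn, a rotation vector about the world's x, y, z in degrees, then the opening, from 0 (shut) to 1 (fully open). A call has exactly 5 rows; each row shifts and turns the commanded pose from where the row before left it; what a row does not reach is not made up. A row lasts 1/12 s, in which the tool goes at most 41.7 mm and 7.16 degrees, less where a joint would pass 70% of its speed; a pose out of reach is approached as far as the arm can. A call with a gripper value outside its range is refused whole. The fingers move at their own pace and stop on an object; "force" is the grip in N (left out, the last holds). Time passes only in rows, so rows that do not move let the fingers close, or fill a call up. It gives the time, the measured TCP pose, the force, the opening and the grip force at its end, in the units of the state.
- ctrl.get_state(): the state, without advancing time (a new reading comes with each control period).
- ctrl.get_image(name): name is "side" or "top" or "wrist"; returns (picture, depth): 480x640x3 uint8, red, green, blue; 480x640 float32, m along the optical axis (not along the pixel's ray), 0 where there is no reading.
- ctrl.camera_params(name): a dict with "intrinsics" (3x3 intrinsics, pixels), "rvec" (rotation vector, rad) and "tvec" (3), from world to camera coordinates, as OpenCV has them; the wrist camera has in their place "hand_eye" (4x4, takes a point from camera to tool coordinates, whose origin is the TCP and whose axes are the flange's). Camera axes: x right, y down, z forward; pixel columns grow to the right and rows downward; lengths in m; the calibration is good to about 2 mm. A picture is of the moment at which its call begins: read the wrist's pose just before it. camera_params takes no time and is no camera call.
- ctrl.close_job(): hands the job in; it is judged then, once.
The state is a dict: "time": time; "joint_positions": joint angles; "qd": joint speeds; "joint_torque": joint torques, N m; "position": TCP position; "tool_rot": TCP orientation; "ft_force": force on the tool from outside, world axes, zero at the start; "torque": the same for the moment, N m; "grip_width": opening from 0.0 (shut) to 1.0 (fully open); "grip_force": force on a finger pad.
Only numpy, scipy, OpenCV 4.12 (cv2) and the standard library are available. Lean on these libraries where they do the work, as an engineer would, in place of code of your own. Each camera call takes 0.05 s, during which the arm holds its last target. There are 200 camera calls.

## Working session

There is one attempt and no reset: what is moved stays moved. The work goes in short steps, Python scripts to look and compute and a tool call to move; the robot and the scene stay as the last step left them, time stands still between calls to the robot, and variables do not carry over. Pictures are saved under pics/ and viewed, at most 13 in all, crops included, and the job is handed in when it is done.

Besides the shell and the picture viewer there is one more tool, called after "Emit:" by a JSON object that holds its "method" and its "body", one argument or row to a line. step_arm: Moves the arm, as the interface text tells. Its arguments: {"type":"object","properties":{"targets":{"type":"array"},"force":{"type":"number"}},"required":["targets"]}

```bash
ls; mkdir -p pics; cat > h.py <<'E'
import numpy as np, cv2
from scipy.spatial.transform import Rotation as R
from bench import ctrl
def cam(n):
    p=ctrl.camera_params(n); K=np.array(p["intrinsics"])
    if "rvec" in p:
        Rc=cv2.Rodrigues(np.array(p["rvec"],float))[0]; t=np.array(p["tvec"],float).ravel()
        return K,Rc.T,-Rc.T@t
    s=ctrl.get_state(); T=np.array(p["hand_eye"]); Rt=R.from_rotvec(s["tool_rot"]).as_matrix()
    return K,Rt@T[:3,:3],Rt@T[:3,3]+np.array(s["position"])
def onz(c,uv,z):
    K,Rw,o=c; d=Rw@np.linalg.inv(K)@np.array([uv[0],uv[1],1.]); return o+d*(z-o[2])/d[2]
def pt(c,uv,depth):
    K,Rw,o=c; return o+Rw@np.linalg.inv(K)@np.array([uv[0],uv[1],1.])*depth
def proj(c,P):
    K,Rw,o=c; q=K@(Rw.T@(np.asarray(P)-o)); return q[:2]/q[2]
def cloud(c,D):
    K,Rw,o=c; v,u=np.mgrid[:480,:640]; q=np.stack([u,v,np.ones_like(u)],-1)@np.linalg.inv(K).T*D[...,None]
    return q@Rw.T+o
def grab(n,save=None):
    c=cam(n); I,D=ctrl.get_image(n)
    if save: cv2.imwrite(f"pics/{save}.png",I[...,::-1]); np.savez(f"pics/{save}.npz",I=I,D=D,K=c[0],R=c[1],o=c[2])
    return c,I,D
def load(s):
    z=np.load(f"pics/{s}.npz"); return (z["K"],z["R"],z["o"]),z["I"],z["D"]
E
python3 - <<'E'
from h import *
print(ctrl.get_state(), ctrl.tcp_to_grasp)
for n in("top","side"):
    c,I,D=grab(n,n+"0"); print(n,c[2],c[1][:,2])
print(ctrl.camera_params("wrist"))
E
```

```text
pics
{'time': 0.0, 'joint_positions': array([-1.19790783,  0.32180928, -0.07006645,  1.45167518,  0.02261992,
        1.37078528, -0.05692159]), 'qd': array([-1.29942997e-03,  1.41069956e-03,  3.86338571e-04, -8.34031423e-04,
       -3.83006562e-05,  1.27537398e-03, -3.36414354e-04]), 'joint_torque': array([-1.72096229e-04, -4.91294003e+01, -4.03813524e-01, -3.12519228e+01,
       -6.37795287e-02,  4.39798983e-02,  1.59478177e-04]), 'position': array([0.22811228, 0.60807126, 0.22147019]), 'tool_rot': array([-5.60533745e-01, -3.09096186e+00,  2.95018831e-03]), 'ft_force': array([ 0.84484217,  0.00654839, -0.17713099]), 'torque': array([ 0.01130516, -0.02485493, -0.00899856]), 'grip_force': 0.0, 'grip_width': 0.9967851021859828} -0.0187
top [0.31882548 0.05235269 1.18744628] [ 0.18236222  0.01114719 -0.98316823]
side [ 0.00370754 -0.46705886  1.010439  ] [ 0.44909274  0.45267946 -0.77032268]
{'intrinsics': array([[342.9851738 ,   0.        , 316.66174424],
       [  0.        , 342.9851738 , 240.3005769 ],
       [  0.        ,   0.        ,   1.        ]]), 'hand_eye': array([[-7.46030684e-04, -9.64541136e-01, -2.63931507e-01,
         7.21715978e-02],
       [ 9.99999576e-01, -5.77335219e-04, -7.16726859e-04,
        -1.54573714e-04],
       [ 5.38935585e-04, -2.63931930e-01,  9.64541158e-01,
        -1.61853526e-01],
       [ 0.00000000e+00,  0.00000000e+00,  0.00000000e+00,
         1.00000000e+00]])}
```

View pics/top0.png

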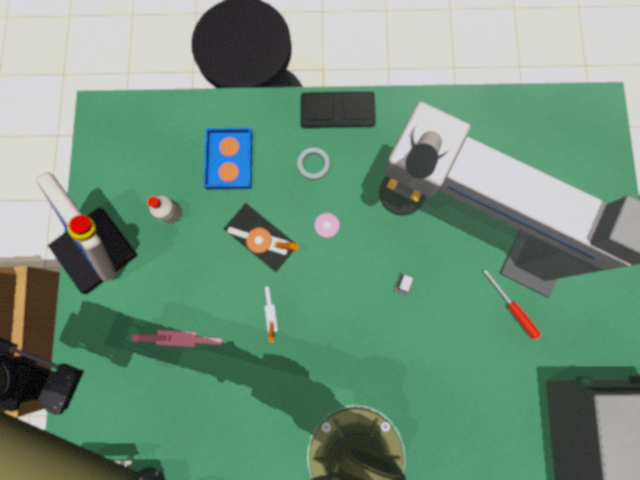

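View pics/side0.png

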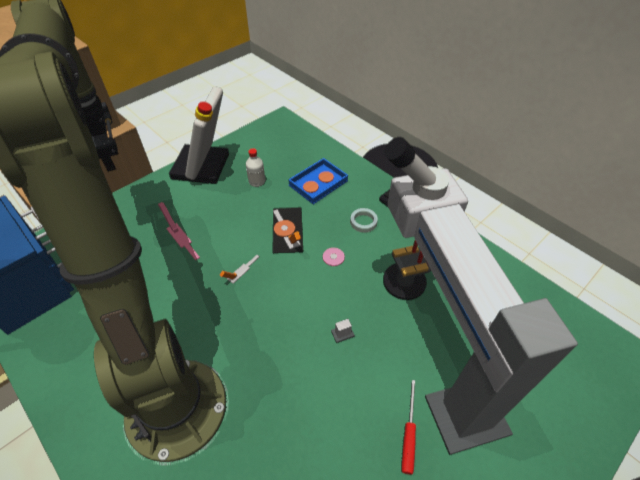

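The top view shows these candidates:
- **Orange-handled paddle on the black pad**, about (262,240), carrying the copper disc at (258,240).
- **Smaller orange-handled paddle**, bare, at (270,315).
- **Pink paddle**, at (178,339).
- **Pink disc**, at (327,225).

The one on the pad fits: it is orange, it is the larger of the two, and it carries the blank. The nest is at about (405,190), under the head. The enlarged crop comes with the measurements.

```bash
python3 - <<'E'
from h import *
for n in("top0","side0"):
    c,I,D=load(n); X=cloud(c,D); H=cv2.cvtColor(I,cv2.COLOR_RGB2HSV); h,s,v=[H[...,i].astype(int) for i in range(3)]
    print(n,"K",c[0][0,0])
    def rep(name,m,k=6,mina=15):
        nn,L,S,C=cv2.connectedComponentsWithStats(m.astype(np.uint8))
        for i in sorted(range(1,nn),key=lambda i:-S[i,4])[:k]:
            if S[i,4]<mina: continue
            q=X[(L==i)&(D>0)]
            if len(q)==0: continue
            w,V=np.linalg.eigh(np.cov(q[:,:2].T)); 
            print(name,C[i].round(1),S[i,4],"med",np.median(q,0).round(3),"zr",np.percentile(q[:,2],[2,98]).round(3),"yaw",np.degrees(np.arctan2(V[1,1],V[0,1])).round(1),"len",(np.sqrt(12*w)).round(3))
    rep("orange",(h>=8)&(h<=16)&(s>190)&(v>150))
    rep("copper",(h>=3)&(h<=14)&(s>100)&(s<=200)&(v>140))
    rep("brass",(h>=16)&(h<=26)&(s>100)&(v>100))
    rep("dark",(v<55)&(s<110)&(X[...,2]<.03)&(X[...,2]>-.02),mina=100)
    rep("white",(s<40)&(v>170)&(X[...,2]<.06)&(X[...,2]>.003)&(X[...,0]<.9),8)
    print("copper px hsv",[H[p[1],p[0]] for p in ([(251,240),(290,247)] if n=="top0" else [(280,229),(296,238)])])
a=cv2.imread("pics/top0.png")[195:345,210:340]; b=cv2.imread("pics/top0.png")[130:220,370:450]
A=cv2.resize(a,None,fx=4,fy=4,interpolation=cv2.INTER_CUBIC)
s=cv2.imread("pics/side0.png")[230:310,370:450]
B=cv2.resize(s,(270,270),interpolation=cv2.INTER_CUBIC)
o=np.zeros((600,800,3),np.uint8); o[:600,:520]=A; o[:270,525:795]=B; o[290:560,525:795]=cv2.resize(b[10:90],(270,270),interpolation=cv2.INTER_CUBIC)
cv2.imwrite("pics/crop.png",o)
E
```

```text
top0 K 467.73679398126234
orange [284. 245.] 41 med [0.498 0.166 0.068] zr [0.037 0.092] yaw 73.1 len [0.009 0.039]
orange [270.9 330.2] 16 med [0.293 0.2   0.043] zr [0.018 0.053] yaw -170.7 len [0.004 0.028]
copper [258.4 239.8] 431 med [0.519 0.237 0.016] zr [0.006 0.021] yaw 164.9 len [0.058 0.062]
copper [228.3 171.8] 233 med [0.703 0.32  0.012] zr [0.007 0.017] yaw 57.3 len [0.04  0.041]
copper [229.  146.5] 224 med [0.773 0.32  0.012] zr [0.007 0.016] yaw 55.6 len [0.039 0.04 ]
copper [526.5 320.4] 139 med [ 0.31  -0.423  0.023] zr [-0.002  0.029] yaw -144.9 len [0.027 0.11 ]
copper [150.6 200. ] 29 med [0.603 0.475 0.13 ] zr [-0.002  0.134] yaw 62.9 len [0.032 0.08 ]
copper [283.8 242.8] 15 med [0.503 0.167 0.064] zr [0.034 0.087] yaw 78.5 len [0.003 0.043]
brass [ 18.4 304. ] 989 med [ 0.382  1.123 -0.417] zr [-0.425 -0.408] yaw -168.4 len [0.145 0.287]
brass [ 84.7 231.8] 147 med [0.496 0.541 0.27 ] zr [0.114 0.293] yaw 81.5 len [0.046 0.093]
brass [392.  183.7] 89 med [ 0.635 -0.095  0.107] zr [0.018 0.278] yaw 159.9 len [0.02  0.044]
brass [415.4 195.5] 87 med [ 0.607 -0.
[... 2831 characters left out ...]
.127  0.051] zr [0.048 0.054] yaw 156.7 len [0.021 0.033]
white [243.9 267.4] 98 med [0.342 0.21  0.005] zr [0.003 0.009] yaw -169.2 len [0.02  0.079]
white [412. 399.] 63 med [ 0.4   -0.356  0.016] zr [0.013 0.021] yaw -144.6 len [0.004 0.102]
white [162.9 453.9] 49 med [-0.071 -0.07   0.016] zr [0.012 0.021] yaw 94.3 len [0.02 0.02]
white [277.7 215. ] 40 med [0.542 0.293 0.011] zr [0.006 0.014] yaw 71.4 len [0.013 0.047]
white [288.3 242.2] 32 med [0.495 0.188 0.011] zr [0.008 0.015] yaw 74.0 len [0.009 0.044]
white [333.4 255.9] 27 med [0.559 0.062 0.007] zr [0.003 0.011] yaw -142.7 len [0.016 0.017]
copper px hsv [array([ 10, 154, 205], dtype=uint8), array([ 15, 217, 199], dtype=uint8)]
```

View pics/crop.png

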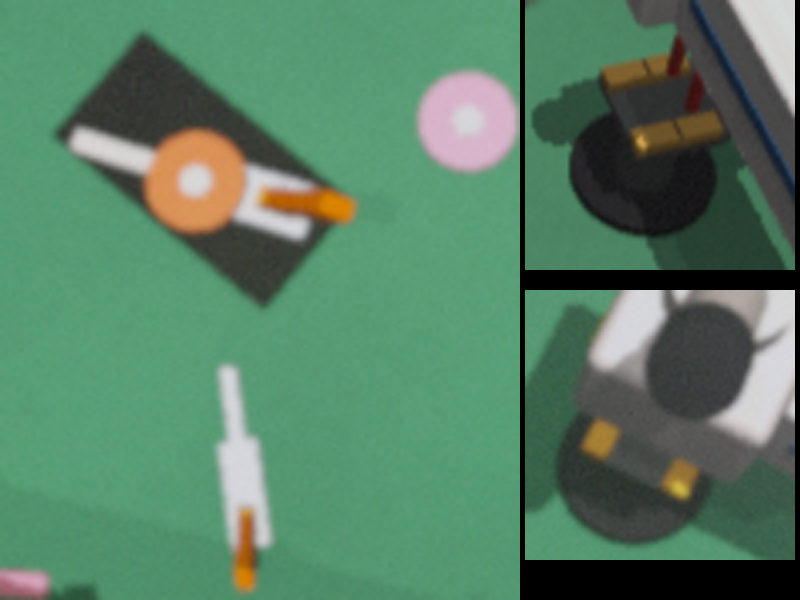

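The crop confirms it. The larger orange paddle lies on the black pad, nose at (75,140) and handle at (320,203), with the copper blank at (195,180); the bare one below it is the smaller. The nest's two brass ledges show at right. Next I compute the standoff pose.

```bash
cat >> h.py <<'E'
def Rtool(yaw,T):
    y,t=np.radians(yaw),np.radians(T); a=np.array([np.cos(y),np.sin(y),0]); l=np.array([-a[1],a[0],0]); k=np.array([0,0,1.])
    return np.stack([np.cos(t)*a+np.sin(t)*k,-l,np.sin(t)*a-np.cos(t)*k],1)
def go(P,Rt):
    s=ctrl.get_state(); R0=R.from_rotvec(s["tool_rot"])
    rv=np.degrees((R.from_matrix(Rt)*R0.inv()).as_rotvec()); d=(np.array(P)-s["position"])*100
    n=max(np.linalg.norm(rv)/7.1,np.linalg.norm(d)/4.1); print("t",round(s["time"],2),"shift cm",d.round(2),"turn deg",rv.round(2),"rows>=",round(n,1))
def pad(o,yaw,x,y,z):  # point in paddle frame -> world
    t=np.radians(yaw); return np.array(o)+[np.cos(t)*x-np.sin(t)*y,np.sin(t)*x+np.cos(t)*y,z]
E
python3 - <<'E'
from h import *
o=[.524,.236,.006]; yaw=72; Rt=Rtool(yaw,35); G=pad(o,yaw,-.077,0,.046); print(G)
go(G+Rt[:,2]*(.0187-.13),Rt)
E
```

```text
[0.50020569 0.16276865 0.052     ]
t 0.1 shift cm [ 25.24 -50.61  -7.84] turn deg [ 34.77  16.63 -84.51] rows>= 13.9
```

Emit:
{"method": "step_arm", "body": {
  "targets": [
    [1.68,-3.37,-0.3,2.32,1.11,-5.63,1],
    [1.68,-3.37,-0.3,2.32,1.11,-5.63,1],
    [1.68,-3.37,-0.3,2.32,1.11,-5.63,1],
    [1.68,-3.37,-0.3,2.32,1.11,-5.63,1],
    [1.68,-3.37,-0.3,2.32,1.11,-5.63,1]
  ]
}}

```text
time: 0.52
position: [0.313, 0.4381, 0.207]
tool_rot: [-1.246, -2.727, -0.273]
ft_force: [0.9, 0.6, 0.5]
grip_width: 0.998
grip_force: 0.0
```

Emit:
{"method": "step_arm", "body": {
  "targets": [
    [1.68,-3.37,-0.3,2.32,1.11,-5.63,1],
    [1.68,-3.37,-0.3,2.32,1.11,-5.63,1],
    [1.68,-3.37,-0.3,2.32,1.11,-5.63,1],
    [1.68,-3.37,-0.3,2.32,1.11,-5.63,1],
    [1.68,-3.37,-0.3,2.32,1.11,-5.63,1]
  ]
}}

```text
time: 0.93
position: [0.3967, 0.2696, 0.1925]
tool_rot: [-1.792, -2.209, -0.508]
ft_force: [1.2, -0.3, 0.4]
grip_width: 0.998
grip_force: 0.0
```

Emit:
{"method": "step_arm", "body": {
  "targets": [
    [1.68,-3.37,-0.3,2.32,1.11,-5.63,1],
    [1.68,-3.37,-0.3,2.32,1.11,-5.63,1],
    [1.68,-3.37,-0.3,2.32,1.11,-5.63,1],
    [1.68,-3.37,-0.3,2.32,1.11,-5.63,1],
    [1.68,-3.37,-0.3,2.32,1.11,-5.63,1]
  ]
}}

```text
time: 1.35
position: [0.4807, 0.101, 0.1777]
tool_rot: [-2.188, -1.581, -0.694]
ft_force: [0.6, 0.2, -0.4]
grip_width: 1.0
grip_force: 0.0
```

Emit:
{"method": "step_arm", "body": {
  "targets": [
    [0,0,0,0,0,0,1],
    [0,0,0,0,0,0,1],
    [0,0,0,0,0,0,1],
    [0,0,0,0,0,0,1],
    [0,0,0,0,0,0,1]
  ]
}}

```text
time: 1.77
position: [0.4797, 0.1048, 0.1777]
tool_rot: [-2.181, -1.591, -0.69]
ft_force: [0.9, -0.7, 0.8]
grip_width: 1.0
grip_force: 0.0
```

```bash
python3 - <<'E'
from h import *
s=ctrl.get_state(); print(s["joint_positions"].round(2),s["position"],s["ft_force"])
o=[.524,.236,.006]; yaw=72; Rt=Rtool(yaw,35); G=pad(o,yaw,-.077,0,.046)
c,I,D=grab("wrist","w0")
go(G+Rt[:,2]*(.0187-.13),Rt)
for x,y,z in [(-.077,0,.046),(-.1,0,.09),(.086,.007,.004),(.086,-.007,.004),(-.075,.017,.004),(-.075,-.017,.004),(0,0,.01)]: print((x,y,z),proj(c,pad(o,yaw,x,y,z)).round(1))
E
```

```text
[-0.53 -0.12  0.67  2.14 -0.61  1.07  0.12] [0.47965445 0.10483034 0.1776608 ] [ 0.93645586 -0.71100979  0.84448352]
t 1.82 shift cm [ 0.07 -0.26 -3.45] turn deg [-0.    0.12 -0.18] rows>= 0.8
(-0.077, 0, 0.046) [318.5 252.2]
(-0.1, 0, 0.09) [318.8 263.2]
(0.086, 0.007, 0.004) [312.5 132.5]
(0.086, -0.007, 0.004) [324.3 132.5]
(-0.075, 0.017, 0.004) [301.8 262.6]
(-0.075, -0.017, 0.004) [334.7 262.7]
(0, 0, 0.01) [318.3 194.9]
```

View pics/w0.png

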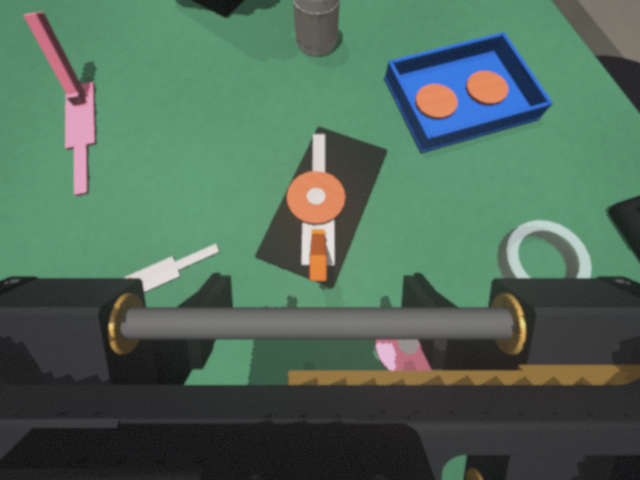

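The picture agrees with the prediction to about 2 px: nose tip at (319,134), blank at (316,195), handle at (318,255). I'll approach along the bar.

Emit:
{"method": "step_arm", "body": {
  "targets": [
    [0.07,-0.26,-1.7,0,0,0,1],
    [0,0,-1.75,0,0,0,1],
    [0.46,1.42,-2.13,0,0,0,1],
    [0.46,1.42,-2.13,0,0,0,1],
    [0.46,1.42,-2.13,0,0,0,1]
  ]
}}

```text
time: 2.23
position: [0.4949, 0.1446, 0.0788]
tool_rot: [-2.183, -1.589, -0.692]
ft_force: [-0.3, 1.3, 1.0]
grip_width: 0.998
grip_force: 0.0
```

Emit:
{"method": "step_arm", "body": {
  "targets": [
    [0.37,1.13,-1.7,0,0,0,1],
    [0.3,0.9,-1.3,0,0,0,1],
    [0.23,0.7,-1.1,0,0,0,1],
    [0,0,0,0,0,0,1],
    [0,0,0,0,0,0,1]
  ]
}}

```text
time: 2.65
position: [0.503, 0.1713, 0.0377]
tool_rot: [-2.182, -1.59, -0.688]
ft_force: [-0.1, 0.1, -0.7]
grip_width: 0.998
grip_force: 0.0
```

```bash
python3 - <<'E'
from h import *
s=ctrl.get_state(); print(s["joint_positions"].round(2),s["position"],s["ft_force"],s["torque"])
o=[.5235,.2345,.006]; yaw=72; Rt=Rtool(yaw,35); G=pad(o,yaw,-.077,0,.046)
c,I,D=grab("wrist","w1")
go(G+Rt[:,2]*(.0187),Rt)
for x,y,z in [(-.1,0,.09),(.086,.007,.004),(.086,-.007,.004),(-.075,.017,.004),(-.075,-.017,.004),(0,0,.01)]: print((x,y,z),proj(c,pad(o,yaw,x,y,z)).round(1))
E
```

```text
[-0.58  0.2   0.63  2.22 -1.01  0.86  0.45] [0.50297332 0.17129389 0.03772931] [-0.12229454  0.08299267 -0.66503951] [-0.71921349  0.26732738  0.03293555]
t 2.7 shift cm [-0.07  0.07 -0.18] turn deg [ 0.    0.12 -0.06] rows>= 0.1
(-0.1, 0, 0.09) [316.6 361.2]
(0.086, 0.007, 0.004) [307.5  93.8]
(0.086, -0.007, 0.004) [326.5  93.9]
(-0.075, 0.017, 0.004) [287.3 315.9]
(-0.075, -0.017, 0.004) [346. 316.]
(0, 0, 0.01) [316.8 194.9]
```

View pics/w1.png

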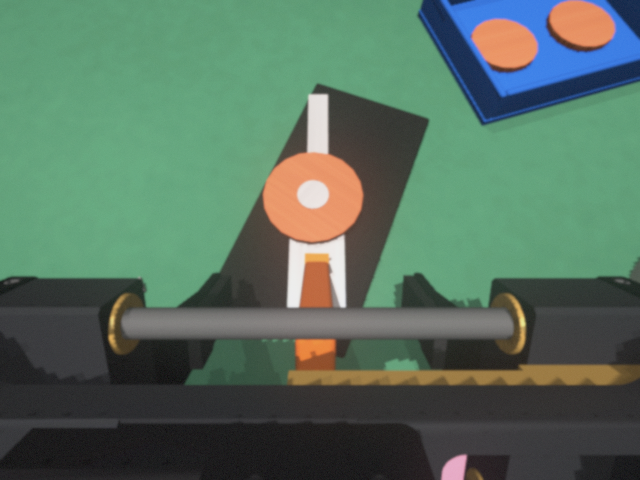

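The grasp is aligned: nose (318,95), tail edges at 287 and 346, blank centre (313,196), which is about 2 mm left of the paddle's origin. Closing the fingers.

Emit:
{"method": "step_arm", "body": {
  "targets": [
    [-0.07,0.07,-0.15,0,0,0,0.5],
    [0,0,0,0,0,0,0.3],
    [0,0,0,0,0,0,0.22],
    [0,0,0,0,0,0,0.1],
    [0,0,0,0,0,0,0]
  ],
  "force": 40
}}

```text
time: 3.12
position: [0.5033, 0.171, 0.0372]
tool_rot: [-2.184, -1.587, -0.692]
ft_force: [0.6, -0.7, -0.5]
grip_width: 0.708
grip_force: 0.0
```

Emit:
{"method": "step_arm", "body": {
  "targets": [
    [0,0,0,0,0,0,0],
    [0,0,0,0,0,0,0],
    [0,0,0,0,0,0,0],
    [0,0,0,0,0,0,0],
    [0,0,0,0,0,0,0]
  ]
}}

```text
time: 3.53
position: [0.5031, 0.1711, 0.0366]
tool_rot: [-2.184, -1.588, -0.691]
ft_force: [0.7, 0.3, -0.5]
grip_width: 0.327
grip_force: 0.0
```

```bash
cat >> h.py <<'E'
def blank(c,I,zt,roi=(200,120,430,260)):
    H=cv2.cvtColor(I,cv2.COLOR_RGB2HSV).astype(int); h,s,v=H[...,0],H[...,1],H[...,2]
    x0,y0,x1,y1=roi; m=np.zeros(h.shape,np.uint8); sp=m.copy()
    m[y0:y1,x0:x1]=((h<=14)&(s>100)&(v>90))[y0:y1,x0:x1]
    cs=max(cv2.findContours(m,cv2.RETR_EXTERNAL,cv2.CHAIN_APPROX_NONE)[0],key=cv2.contourArea)
    hull=cv2.convexHull(cs)
    cv2.drawContours(sp,[hull],-1,1,-1); yy,xx=np.nonzero((sp>0)&(s<80)&(v>120))
    return np.array([xx.mean(),yy.mean()]),cv2.fitEllipse(hull)
E
python3 - <<'E'
from h import *
s=ctrl.get_state(); print(s["joint_positions"].round(2),s["position"],s["ft_force"],s["torque"],s["grip_width"],s["grip_force"])
c,I,D=grab("wrist","w2"); u,e=blank(c,I,.016); print(u,e); P=onz(c,u,.016); print(P)
o=[.5235,.2345,.006];t=np.radians(72); d=P-o; print("blank in paddle mm",(d[0]*np.cos(t)+d[1]*np.sin(t))*1e3,(-d[0]*np.sin(t)+d[1]*np.cos(t))*1e3)
# nest
for n in("side0","top0"):
    c,I,D=load(n); X=cloud(c,D); H=cv2.cvtColor(I,cv2.COLOR_RGB2HSV).astype(int)
    reg=(H[...,0]>=12)&(H[...,0]<=28)&(H[...,1]>100)&(X[...,0]>.5)&(X[...,0]<.75)&(X[...,1]<0)&(X[...,1]>-.3)&(X[...,2]>.07)&(X[...,2]<.13)
    nn,L,S,C=cv2.connectedComponentsWithStats(reg.astype(np.uint8))
    for i in range(1,nn):
        if S[i,4]<15: continue
        q=X[L==i]; up=q[q[:,2]>np.median(q[:,2])-.004]
        print(n,C[i],S[i],np.median(up,0).round(4),up.min(0).round(3),up.max(0).round(3))
    # housing top/edge: points z .27-.45
E
```

```text
[-0.58  0.2   0.63  2.22 -1.02  0.86  0.45] [0.50306537 0.17109305 0.03664427] [ 0.66409     0.33298086 -0.49769502] [-0.68487225  0.27371417 -0.06252266] 0.32684745632887946 0.0
[311.60080107 192.71028037] ((311.8731994628906, 195.78384399414062), (91.91854858398438, 102.07633972167969), 86.17520141601562)
[0.52093446 0.23625507 0.016     ]
blank in paddle mm 0.8763782880103891 2.982315881275838
side0 [402.42758621 251.33103448] [393 246  20  11 145] [ 0.6475 -0.1035  0.1085] [ 0.623 -0.121  0.105] [ 0.678 -0.084  0.124]
side0 [414.29694323 269.15283843] [401 263  28  14 229] [ 0.625  -0.1605  0.1089] [ 0.595 -0.184  0.104] [ 0.657 -0.137  0.114]
top0 [391.95294118 184.07058824] [387 178  11  12  85] [ 0.6356 -0.0953  0.1076] [ 0.623 -0.107  0.104] [ 0.649 -0.083  0.113]
top0 [415.07317073 195.57317073] [411 190  10  12  82] [ 0.6066 -0.1493  0.1076] [ 0.593 -0.161  0.104] [ 0.619 -0.139  0.112]
```

Emit:
{"method": "step_arm", "body": {
  "targets": [
    [0,0,0,0,0,0,0],
    [0,0,0,0,0,0,0],
    [0,0,0,0,0,0,0],
    [0,0,0,0,0,0,0],
    [0,0,0,0,0,0,0]
  ],
  "force": 40
}}

```text
time: 4.0
position: [0.503, 0.1711, 0.0366]
tool_rot: [-2.184, -1.588, -0.691]
ft_force: [0.1, -1.1, 0.9]
grip_width: 0.154
grip_force: 40.0
```

Emit:
{"method": "step_arm", "body": {
  "targets": [
    [0,0,0,0,0,0,0],
    [0,0,0.1,0,0,0,0],
    [0,0,0.2,0,0,0,0],
    [0,0,0.4,0,0,0,0],
    [0,0,0.5,0,0,0,0]
  ]
}}

```text
time: 4.42
position: [0.5026, 0.1709, 0.0484]
tool_rot: [-2.185, -1.588, -0.689]
ft_force: [0.5, -0.8, -3.3]
grip_width: 0.157
grip_force: 40.0
```

```bash
python3 - <<'E'
from h import *
s=ctrl.get_state(); print(s["joint_positions"].round(2),s["position"],s["ft_force"],s["torque"],s["grip_width"],s["grip_force"])
c,I,D=grab("wrist","w3"); u,e=blank(c,I,.016); print(u,e)
c,I,D=load("side0"); P=[onz(c,q,.108) for q in((406.4,250.1),(415.3,267.9))]; print(P,(P[0]+P[1])/2,np.linalg.norm(P[0]-P[1]))
X=cloud(c,D)
# beam/housing edges: top cam points at housing top
c,I,D=load("top0"); X=cloud(c,D); m=(X[...,2]>.30)&(X[...,0]>.3)&(X[...,1]<-.05)&(D>0)
q=X[m]; print(len(q),np.percentile(q,[1,50,99],axis=0).round(3))
r=cv2.minAreaRect(q[(q[:,2]<.36)][:,:2].astype(np.float32)*1000); print(r, np.histogram(q[:,2],bins=np.arange(.3,.5,.02)))
q=X[(X[...,2]>.255)&(X[...,2]<.29)&(X[...,0]>.3)&(X[...,1]<0)&(D>0)]; print(len(q))
E
python3 - <<'E'
import cv2,numpy as np
import sys; sys.path.insert(0,'.')
a=cv2.imread("pics/side0.png")[235:305,375:435]; cv2.imwrite("pics/nest.png",cv2.resize(a,None,fx=8,fy=8,interpolation=cv2.INTER_CUBIC))
E
```

```text
[-0.59  0.17  0.64  2.21 -0.98  0.87  0.41] [0.50264212 0.17087102 0.04844925] [ 0.46693985 -0.79580306 -3.30704112] [-1.14885314  0.43092101  0.00122219] 0.1568204258411435 39.99820831697434
[312.33288948 193.10386152] ((312.5066223144531, 195.94985961914062), (91.71488952636719, 101.4771957397461), 85.44001770019531)
[array([ 0.65687587, -0.10868309,  0.108     ]), array([ 0.62856187, -0.16136769,  0.108     ])] [ 0.64271887 -0.13502539  0.108     ] 0.0598109463473085
16517 [[ 0.414 -0.465  0.304]
 [ 0.549 -0.281  0.359]
 [ 0.702 -0.067  0.497]]
((556.7145385742188, -290.88812255859375), (471.6492004394531, 137.54013061523438), 61.8788948059082) (array([ 840, 1045, 8591, 2078, 1221, 1017,  719,   88,  163]), array([0.3 , 0.32, 0.34, 0.36, 0.38, 0.4 , 0.42, 0.44, 0.46, 0.48]))
651
```

View pics/nest.png

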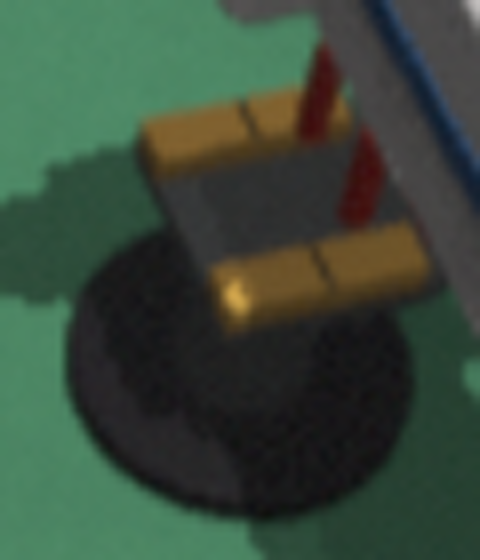

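Ledge marks at crop (250,118) and (320,265) give a nest yaw of about −28°, axis about (0.643,−0.135) and ledge tops near 0.108. The housing rectangle agrees on the yaw at −28.1°. The lift is clean and the blank hasn't shifted. Now the carry to the pre-nest pose.

```bash
cat >> h.py <<'E'
Rg=R.from_rotvec([-2.184,-1.588,-.691]).as_matrix(); Tg=np.array([.5030,.1711,.0366])
Og=Rg.T@(np.array([.5235,.2345,.006])-Tg)           # paddle origin in tool
Rpt=Rg.T@R.from_euler('z',72,degrees=True).as_matrix() # paddle axes in tool
NYAW=-28.1; NX=np.array([.643,-.135,.108])
def paddle():
    s=ctrl.get_state(); Rt=R.from_rotvec(s["tool_rot"]).as_matrix(); return s["position"]+Rt@Og,Rt@Rpt
def goP(o,yaw):
    Rt=R.from_euler('z',yaw,degrees=True).as_matrix()@Rpt.T; go(np.array(o)-Rt@Og,Rt)
def nest(x,y,z): return pad(NX,NYAW,x,y,z)
def innest():
    o,Rp=paddle(); Rn=R.from_euler('z',NYAW,degrees=True).as_matrix()
    return (Rn.T@(o-NX)*1e3).round(1), R.from_matrix(Rn.T@Rp).as_euler('ZYX',degrees=True).round(2)
E
python3 - <<'E'
from h import *
print(Og); print(innest()); print(nest(-.13,0,.04)); goP(nest(-.13,0,.04),NYAW)
E
```

```text
[ 0.03699088 -0.00014287  0.06330738]
(array([-278.9,  269.9,  -88.7]), array([ 1.0006e+02, -3.0000e-02, -3.0000e-02]))
[ 0.52832351 -0.07376846  0.148     ]
t 4.47 shift cm [ -3.41 -21.35  12.87] turn deg [ 2.0000e-02  5.0000e-02 -1.0006e+02] rows>= 14.1
```

Emit:
{"method": "step_arm", "body": {
  "targets": [
    [0,0,0.6,0,0,0,0],
    [0,0,1.1,0,0,0,0],
    [0,0,1.6,0,0,0,0],
    [0,0,2.0,0,0,0,0],
    [0,0,2.2,0,0,0,0]
  ]
}}

```text
time: 4.88
position: [0.5023, 0.1708, 0.124]
tool_rot: [-2.185, -1.587, -0.688]
ft_force: [1.2, 0.7, -1.7]
grip_width: 0.158
grip_force: 40.0
```

Emit:
{"method": "step_arm", "body": {
  "targets": [
    [-0.03,-0.21,2.0,0,0,-1,0],
    [-0.07,-0.43,1.6,0,0,-2,0],
    [-0.1,-0.64,1.0,0,0,-3,0],
    [-0.14,-0.85,0.5,0,0,-4,0],
    [-0.17,-1.07,0.27,0,0,-5,0]
  ]
}}

```text
time: 5.3
position: [0.4985, 0.1387, 0.1791]
tool_rot: [-2.419, -1.309, -0.768]
ft_force: [-0.9, -0.2, -2.3]
grip_width: 0.159
grip_force: 40.0
```

Emit:
{"method": "step_arm", "body": {
  "targets": [
    [-0.17,-1.07,0,0,0,-5,0],
    [-0.17,-1.07,0,0,0,-5,0],
    [-0.17,-1.07,0,0,0,-5,0],
    [-0.17,-1.07,0,0,0,-5,0],
    [-0.17,-1.07,0,0,0,-5,0]
  ]
}}

```text
time: 5.72
position: [0.4925, 0.1021, 0.1814]
tool_rot: [-2.648, -0.955, -0.845]
ft_force: [-0.4, 1.0, -1.0]
grip_width: 0.159
grip_force: 40.0
```

Emit:
{"method": "step_arm", "body": {
  "targets": [
    [-0.17,-1.07,0,0,0,-5,0],
    [-0.17,-1.07,0,0,0,-5,0],
    [-0.17,-1.07,0,0,0,-5,0],
    [-0.17,-1.07,0,0,0,-5,0],
    [-0.17,-1.07,0,0,0,-5,0]
  ]
}}

```text
time: 6.13
position: [0.5193, 0.0481, 0.1649]
tool_rot: [-2.883, -0.414, -0.894]
ft_force: [-0.4, -0.7, -3.5]
grip_width: 0.161
grip_force: 40.0
```

Emit:
{"method": "step_arm", "body": {
  "targets": [
    [-0.17,-1.07,0,0,0,-5,0],
    [-0.17,-1.07,0,0,0,-5,0],
    [-0.17,-1.07,0,0,0,-5,0],
    [-0.17,-1.07,0,0,0,-5,0],
    [-0.17,-1.07,0,0,0,-5,0]
  ]
}}

```text
time: 6.55
position: [0.5225, -0.0023, 0.1585]
tool_rot: [2.972, -0.193, 0.912]
ft_force: [-1.2, 0.5, -2.4]
grip_width: 0.157
grip_force: 40.0
```

Emit:
{"method": "step_arm", "body": {
  "targets": [
    [-0.14,-0.85,0,0,0,-4,0],
    [-0.1,-0.64,0,0,0,-3,0],
    [-0.07,-0.43,0,0,0,-2,0],
    [-0.03,-0.2,0,0,0,-1,0],
    [0,0,0,0,0,0,0]
  ]
}}

```text
time: 6.97
position: [0.5193, -0.0231, 0.159]
tool_rot: [2.898, -0.439, 0.892]
ft_force: [0.6, -0.0, -2.7]
grip_width: 0.164
grip_force: 40.0
```

```bash
python3 - <<'E'
from h import *
s=ctrl.get_state(); print(s["joint_positions"].round(2),s["position"],s["ft_force"])
print(innest()); c,I,D=grab("wrist","w4"); print(blank(c,I,0)); goP(nest(-.13,0,.04),NYAW)
grab("side","s4")
X=cloud(c,D)
for p in [(0,.031,0),(0,-.031,0),(-.034,.022,0),(-.034,-.022,0)]: print(p,proj(c,nest(*p)).round(1))
E
```

```text
[ 0.2  -0.29 -0.34  2.33  0.27  0.56 -2.21] [ 0.51934582 -0.02311627  0.15896503] [ 0.64391805 -0.03666508 -2.69439423]
(array([-97. ,  53.6,  19.3]), array([11.04,  0.92,  0.66]))
(array([312.03748327, 193.29585007]), ((312.70770263671875, 196.27272033691406), (89.90141296386719, 101.2376937866211), 86.57543182373047))
t 7.02 shift cm [-5.   -1.94  1.96] turn deg [ -0.97  -0.58 -11.09] rows>= 1.6
(0, 0.031, 0) [367.2 107.7]
(0, -0.031, 0) [445.6 119.6]
(-0.034, 0.022, 0) [372.5 145.5]
(-0.034, -0.022, 0) [430.3 154.7]
```

View pics/w4.png

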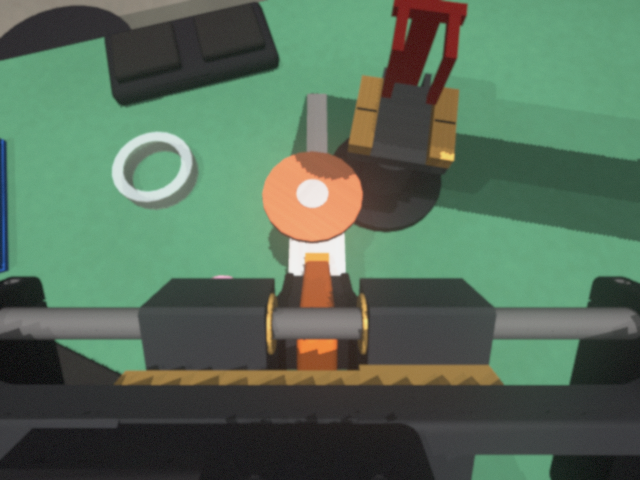

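The arm's inner reach stopped the move short (j2 is at its limit), but the blank didn't shift: the spot is at (312,193). The ledges appear where predicted, with marks near (367,108) and (446,121). I'll refine the nest pose from this view and come in nearer, from the side.

```bash
python3 - <<'E'
from h import *
c,I,D=load("w4"); X=cloud(c,D); H=cv2.cvtColor(I,cv2.COLOR_RGB2HSV).astype(int)
m=(H[...,0]>=10)&(H[...,0]<=28)&(H[...,1]>90)&(H[...,2]>60); m[:60]=0; m[190:]=0; m[:,:340]=0; m[:,480:]=0
nn,L,S,C=cv2.connectedComponentsWithStats(m.astype(np.uint8))
Rn=R.from_euler('z',NYAW,degrees=True).as_matrix()
for i in range(1,nn):
    if S[i,4]<60: continue
    q=X[(L==i)&(D>0)]; z=np.median(q[q[:,2]>.1][:,2]); t=q[abs(q[:,2]-z)<.004]; n=(t-NX)@Rn*1e3
    w,V=np.linalg.eigh(np.cov(t[:,:2].T)); 
    print(C[i],S[i,4],"z",z,len(t),"nest lo",np.percentile(n,2,axis=0).round(1),"hi",np.percentile(n,98,axis=0).round(1),"mean",n.mean(0).round(1),"yaw",np.degrees(np.arctan2(V[1,1],V[0,1])))
# mark: dark rows within ledge by projecting line scan along nest x at y=+-31
for y in(.034,.031,.028,-.028,-.031,-.034):
    xs=np.arange(-.03,.012,.001); v=[]
    for x in xs:
        u=proj(c,nest(x,y,0)); v.append(cv2.getRectSubPix(cv2.cvtColor(I,cv2.COLOR_RGB2GRAY),(1,1),tuple(map(float,u)))[0,0])
    v=np.array(v,float); print("mark y",y,"x mm",xs[v.argmin()]*1e3,v.min(),np.median(v))
goP(nest(-.075,0,.025),NYAW)
E
```

```text
[365.45790331 115.63552417] 1841 z 0.10708462510657818 1641 nest lo [-35.3  22.8  -3. ] hi [31.1 40.   0.3] mean [-4.1 31.4 -1. ] yaw 151.62730746814947
[442.77965235 129.33793456] 1956 z 0.10707581566328067 1707 nest lo [-35.6 -39.1  -4.1] hi [ 30.1 -21.5   0.4] mean [ -6.1 -30.4  -1. ] yaw 150.01738048607194
[349.69477912 183.14056225] 249 z 0.13651626342219053 249 nest lo [-89.5  27.5  27.5] hi [-78.5  39.9  29.5] mean [-84.6  33.8  28.5] yaw 79.14027806983584
mark y 0.034 x mm -1.999999999999974 79.0 130.0
mark y 0.031 x mm -1.999999999999974 82.0 129.5
mark y 0.028 x mm -1.999999999999974 78.0 129.0
mark y -0.028 x mm -1.999999999999974 61.0 112.0
mark y -0.031 x mm -1.999999999999974 68.0 111.0
mark y -0.034 x mm -1.999999999999974 65.0 110.0
t 7.07 shift cm [-0.16 -4.54  0.46] turn deg [ -0.97  -0.57 -11.11] rows>= 1.6
```

```bash
sed -i 's/^NYAW=.*/NYAW=-28.1; NX=np.array([.6414,-.1337,.1075])/' h.py; cat >> h.py <<'E'
def boff(c,I,D):  # blank in paddle frame by spot, ellipse, edge cloud
    o,Rp=paddle(); u,e=blank(c,I,0); zt=(o+Rp@[0,0,.01])[2]
    f=lambda P:(Rp.T@(P-o)*1e3).round(1)
    return f(onz(c,u,zt)),f(onz(c,e[0],zt)),u
E
python3 - <<'E'
from h import *
c,I,D=load("w4"); print(boff(c,I,D)); o,Rp=paddle(); X=cloud(c,D)
H=cv2.cvtColor(I,cv2.COLOR_RGB2HSV).astype(int)
g=(X-o)@Rp*1e3
m=(g[...,2]>7)&(g[...,2]<13)&(abs(g[...,0])<45)&(abs(g[...,1])<45)&(D>0); q=g[m]
(cx,cy),r=cv2.minEnclosingCircle(q[:,:2].astype(np.float32)); print(cx,cy,r,np.median(q[:,2]))
hb=(g[...,2]>-3)&(g[...,2]<7)&(D>0)&(g[...,0]>45)&(g[...,0]<100)&(abs(g[...,1])<20); q=g[hb]; print("nose",np.percentile(q,[1,50,99],axis=0).round(1))
hb=(g[...,2]>-3)&(g[...,2]<7)&(D>0)&(g[...,0]>-60)&(g[...,0]<-36)&(abs(g[...,1])<25); q=g[hb]; print("tail",np.percentile(q,[1,50,99],axis=0).round(1))
goP(nest(-.075,-.0025,.025),NYAW)
E
```

```text
(array([ 0.4,  2.2, 10. ]), array([-1.7,  1.8, 10. ]), array([312.03748327, 193.29585007]))
0.3709399402141571 2.5167086124420166 32.16061019897461 9.460369730607571
nose [[45.3 -7.6  2.1]
 [64.7 -0.4  3.3]
 [85.4  6.1  4.6]]
tail [[-50.4 -17.4   2.1]
 [-42.8  -1.2   3.5]
 [-36.1  16.2   5. ]]
t 7.07 shift cm [-0.43 -4.63  0.41] turn deg [ -0.97  -0.57 -11.11] rows>= 1.6
```

```bash
python3 - <<'E'
from h import *
print(innest()); goP(nest(-.088,-.0023,.022),NYAW)
E
```

```text
(array([-94.8,  53.5,  19.9]), array([11.12,  0.9 ,  0.68]))
t 7.07 shift cm [-1.57 -4.    0.11] turn deg [ -0.97  -0.57 -11.11] rows>= 1.6
```

Emit:
{"method": "step_arm", "body": {
  "targets": [
    [-0.08,-0.2,0.01,-0.05,-0.03,-0.5,0],
    [-0.16,-0.4,0.01,-0.1,-0.06,-1.1,0],
    [-0.19,-0.5,0.01,-0.12,-0.07,-1.3,0],
    [-0.2,-0.5,0.02,-0.12,-0.07,-1.5,0],
    [-0.2,-0.5,0.02,-0.12,-0.07,-1.5,0]
  ]
}}

```text
time: 7.48
position: [0.5114, -0.0442, 0.1597]
tool_rot: [2.836, -0.578, 0.885]
ft_force: [-0.7, 1.0, -2.9]
grip_width: 0.16
grip_force: 40.0
```

Emit:
{"method": "step_arm", "body": {
  "targets": [
    [-0.2,-0.5,0.02,-0.12,-0.07,-1.5,0],
    [-0.19,-0.5,0.02,-0.12,-0.07,-1.4,0],
    [-0.17,-0.4,0,-0.1,-0.06,-1.2,0],
    [-0.12,-0.3,0,-0.07,-0.04,-0.8,0],
    [-0.06,-0.2,0,-0.05,-0.03,-0.3,0]
  ]
}}

```text
time: 7.9
position: [0.5042, -0.063, 0.1602]
tool_rot: [2.777, -0.694, 0.877]
ft_force: [0.2, -0.1, -2.4]
grip_width: 0.157
grip_force: 40.0
```

```bash
python3 - <<'E'
from h import *
s=ctrl.get_state(); print(s["joint_positions"].round(2),s["position"],s["ft_force"])
print(innest()); goP(nest(-.088,-.0023,.022),NYAW)
E
```

```text
[ 0.2  -0.3  -0.34  2.33  0.44  0.63 -2.51] [ 0.50417679 -0.06302198  0.16015659] [ 0.22727881 -0.07758058 -2.40775159]
(array([-87.7,  -2.2,  22.1]), array([-0.01, -0.04,  0.01]))
t 7.9 shift cm [-0.03  0.   -0.01] turn deg [0.01 0.04 0.01] rows>= 0.0
```

The arm reached the pose exactly. Next I lower to about 2 mm above the ledge tops and move forward to just short of the post.

Emit:
{"method": "step_arm", "body": {
  "targets": [
    [0,0,-0.3,0,0,0,0],
    [0,0,-0.5,0,0,0,0],
    [0,0,-0.6,0,0,0,0],
    [0,0,-0.4,0,0,0,0],
    [0,0,-0.2,0,0,0,0]
  ]
}}

```text
time: 8.32
position: [0.5036, -0.0629, 0.1387]
tool_rot: [2.778, -0.692, 0.874]
ft_force: [-0.1, 0.6, -2.6]
grip_width: 0.156
grip_force: 40.0
```

Emit:
{"method": "step_arm", "body": {
  "targets": [
    [0.26,-0.14,0,0,0,0,0],
    [0.44,-0.24,0,0,0,0,0],
    [0.53,-0.28,0,0,0,0,0],
    [0.53,-0.28,0,0,0,0,0],
    [0.44,-0.24,0,0,0,0,0]
  ]
}}

```text
time: 8.73
position: [0.5274, -0.0751, 0.1406]
tool_rot: [2.777, -0.693, 0.878]
ft_force: [-0.3, 0.4, -2.2]
grip_width: 0.157
grip_force: 40.0
```

Emit:
{"method": "step_arm", "body": {
  "targets": [
    [0.44,-0.24,0,0,0,0,0],
    [0.44,-0.24,0,0,0,0,0],
    [0.44,-0.24,0,0,0,0,0],
    [0.35,-0.19,0,0,0,0,0],
    [0.18,-0.09,0,0,0,0,0]
  ]
}}

```text
time: 9.15
position: [0.5453, -0.085, 0.1402]
tool_rot: [2.777, -0.693, 0.877]
ft_force: [-0.0, -0.5, -3.7]
grip_width: 0.154
grip_force: 40.0
```

```bash
python3 - <<'E'
from h import *
s=ctrl.get_state(); print(s["joint_positions"].round(2),s["position"],s["ft_force"])
c,I,D=grab("wrist","w5"); print(innest(),boff(c,I,D))
for y in(.037,.034,.031,.028,-.028,-.031,-.034,-.037):
    xs=np.arange(-.012,.012,.0005); g=cv2.cvtColor(I,cv2.COLOR_RGB2GRAY)
    v=np.array([cv2.getRectSubPix(g,(1,1),tuple(map(float,proj(c,nest(x,y,0)))))[0,0] for x in xs],float); print("mark",y,xs[v.argmin()]*1e3,v.min(),np.median(v))
goP(nest(-.0004,-.0023,.002),NYAW)
E
```

```text
[ 0.25 -0.16 -0.34  2.28  0.53  0.56 -2.55] [ 0.54533353 -0.08498261  0.14015304] [-0.04928767 -0.54191686 -3.65630102]
(array([-41. ,  -2.1,   2.1]), array([ 0.02, -0.04,  0.02])) (array([ 0.4,  2.4, 10. ]), array([-1.5,  2.5, 10. ]), array([312.06963788, 193.53760446]))
mark 0.037 1.0000000000000113 77.0 136.0
mark 0.034 1.0000000000000113 77.0 137.0
mark 0.031 1.0000000000000113 76.0 135.0
mark 0.028 1.0000000000000113 76.0 137.0
mark -0.028 1.0000000000000113 65.0 119.0
mark -0.031 1.0000000000000113 67.0 117.0
mark -0.034 1.0000000000000113 67.0 118.0
mark -0.037 1.0000000000000113 65.0 119.0
t 9.2 shift cm [ 3.57 -1.93 -0.01] turn deg [ 0.    0.04 -0.02] rows>= 1.0
```

View pics/w5.png

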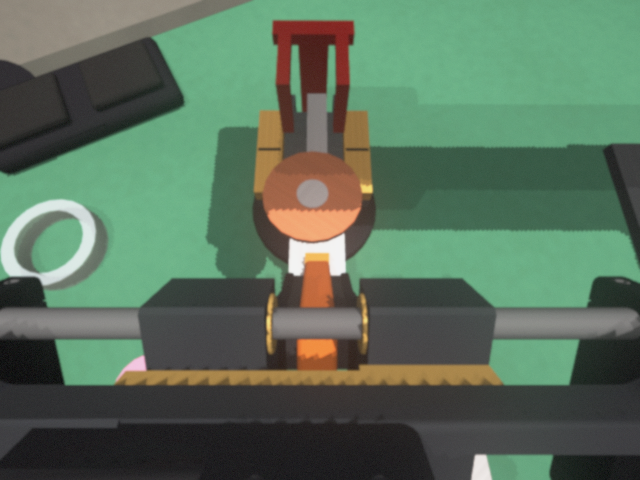

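The nose points between the red arms at (317,100). The blank spot is at (312,193) and the ledge marks at (270,148) and (358,148), so everything is within about 1 mm. I'll push forward with a small correction.

Emit:
{"method": "step_arm", "body": {
  "targets": [
    [0.2,-0.11,0,0,0,0,0],
    [0.35,-0.19,0,0,0,0,0],
    [0.4,-0.22,0,0,0,0,0],
    [0.4,-0.22,0,0,0,0,0],
    [0.4,-0.22,0,0,0,0,0]
  ]
}}

```text
time: 9.62
position: [0.5627, -0.0943, 0.1401]
tool_rot: [2.777, -0.693, 0.877]
ft_force: [-1.9, 0.6, -2.6]
grip_width: 0.159
grip_force: 40.0
```

Emit:
{"method": "step_arm", "body": {
  "targets": [
    [0.4,-0.22,0,0,0,0,0],
    [0.4,-0.22,0,0,0,0,0],
    [0.4,-0.22,0,0,0,0,0],
    [0.38,-0.21,0,0,0,0,0],
    [0.3,-0.16,0,0,0,0,0]
  ]
}}

```text
time: 10.03
position: [0.5815, -0.1049, 0.1401]
tool_rot: [2.777, -0.693, 0.877]
ft_force: [-2.1, 0.8, -1.6]
grip_width: 0.163
grip_force: 40.0
```

Emit:
{"method": "step_arm", "body": {
  "targets": [
    [0,0,0,0,0,0,0],
    [0,0,0,0,0,0,0],
    [0,0,0,0,0,0,0],
    [0,0,0,0,0,0,0],
    [0,0,0,0,0,0,0]
  ]
}}

```text
time: 10.45
position: [0.5813, -0.1046, 0.1406]
tool_rot: [2.777, -0.693, 0.878]
ft_force: [-1.2, -0.3, -1.1]
grip_width: 0.162
grip_force: 40.0
```

```bash
python3 - <<'E'
from h import *
s=ctrl.get_state(); print(s["joint_positions"].round(2),s["position"],s["ft_force"])
c,I,D=grab("wrist","w6"); print(innest(),boff(c,I,D))
cs,S,_=grab("side","s6")
H=cv2.cvtColor(I,cv2.COLOR_RGB2HSV).astype(int); g=cv2.cvtColor(I,cv2.COLOR_RGB2GRAY)
X=cloud(c,D); Rn=R.from_euler('z',NYAW,degrees=True).as_matrix(); n=(X-NX)@Rn*1e3
m=(H[...,0]>=10)&(H[...,0]<=28)&(H[...,1]>90)&(D>0)&(abs(n[...,0])<45)&(abs(n[...,1])<50)&(abs(n[...,2])<3.5)
for sg in(1,-1):
    q=n[m&(sg*n[...,1]>0)]; print("ledge",sg,len(q),np.percentile(q,[2,50,98],axis=0).round(1).tolist())
q=n[(n[...,2]>8)&(n[...,2]<15)&(abs(n[...,0])<45)&(abs(n[...,1])<40)&(D>0)&(H[...,0]<14)]; print(cv2.minEnclosingCircle(q[:,:2].astype(np.float32)),np.median(q[:,2]))
for y in(.0365,.034,-.034,-.0365):
    xs=np.arange(-.008,.008,.0005)
    v=np.array([cv2.getRectSubPix(g,(1,1),tuple(map(float,proj(c,nest(x,y,0)))))[0,0] for x in xs],float); print("mark",y,xs[v.argmin()]*1e3,v.min(),np.median(v))
a=cv2.imread("pics/w6.png")[60:280,200:430]; b=cv2.imread("pics/s6.png")[210:310,360:450]
o=np.zeros((440,800,3),np.uint8); o[:,:400]=cv2.resize(a,(400,440)); o[:,405:]=cv2.resize(b,(395,440),interpolation=cv2.INTER_CUBIC); cv2.imwrite("pics/c6.png",o)
E
```

```text
[ 0.27 -0.08 -0.31  2.21  0.56  0.54 -2.53] [ 0.58128722 -0.10464084  0.14055946] [-1.18827655 -0.32254092 -1.13003444]
(array([-0. , -2.6,  2.6]), array([ 0.04, -0.08,  0.01])) (array([16.1,  1.9, 10. ]), array([ 7.9,  3.6, 10. ]), array([313.03488372, 172.03654485]))
ledge 1 1690 [[-33.0, 22.7, -2.0], [-11.8, 34.0, -0.4], [33.6, 40.0, 0.9]]
ledge -1 1684 [[-33.2, -39.5, -1.8], [-11.7, -33.8, -0.3], [33.6, -22.5, 0.9]]
((-1.1987323760986328, 0.3153212070465088), 33.8754997253418) 12.09134925032314
mark 0.0365 1.0000000000000078 82.0 150.0
mark 0.034 1.0000000000000078 84.0 137.0
mark -0.034 0.5000000000000073 74.0 122.0
mark -0.0365 0.5000000000000073 73.0 129.0
```

View pics/c6.png

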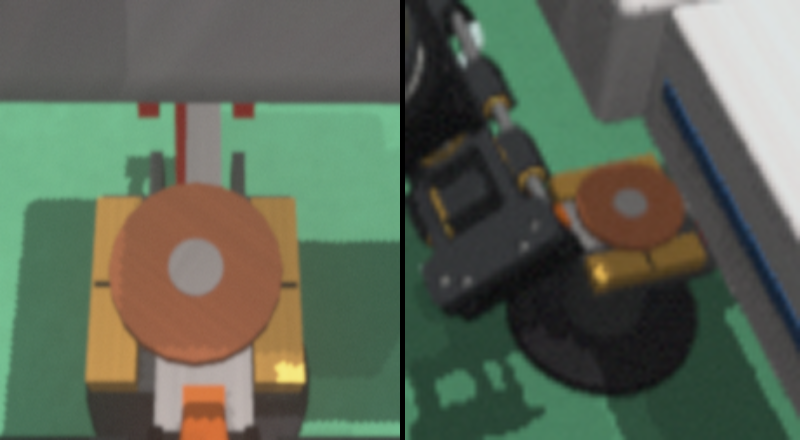

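The blank is centred over the nest to within about 0.5 mm and the hold-down is pushed back. In the crop the spot is at (195,266) and the marks at (100,285) and (290,285). Lowering slowly.

Emit:
{"method": "step_arm", "body": {
  "targets": [
    [0.03,-0.01,-0.1,0,0,0,0],
    [0,0,-0.12,0,0,0,0],
    [0,0,-0.12,0,0,0,0],
    [0,0,-0.11,0,0,0,0],
    [0,0,-0.05,0,0,0,0]
  ]
}}

```text
time: 10.97
position: [0.5818, -0.1044, 0.1352]
tool_rot: [2.778, -0.692, 0.878]
ft_force: [-0.9, -0.5, -0.4]
grip_width: 0.158
grip_force: 40.0
```

Emit:
{"method": "step_arm", "body": {
  "targets": [
    [0,0,-0.06,0,0,0,0],
    [0,0,-0.06,0,0,0,0],
    [0,0,-0.06,0,0,0,0],
    [0,0,-0.06,0,0,0,0],
    [0,0,-0.06,0,0,0,0]
  ]
}}

```text
time: 11.38
position: [0.582, -0.1046, 0.1327]
tool_rot: [2.777, -0.692, 0.879]
ft_force: [-0.2, 0.5, 0.1]
grip_width: 0.158
grip_force: 40.0
```

Emit:
{"method": "step_arm", "body": {
  "targets": [
    [0,0,-0.06,0,0,0,0],
    [0,0,-0.06,0,0,0,0],
    [0,0,-0.06,0,0,0,0],
    [0,0,0,0,0,0,0],
    [0,0,0,0,0,0,0]
  ]
}}

```text
time: 11.8
position: [0.5815, -0.1046, 0.1304]
tool_rot: [2.777, -0.693, 0.877]
ft_force: [-0.5, 0.6, 0.5]
grip_width: 0.163
grip_force: 40.0
```

```bash
cat > chk.py <<'E'
from h import *
import sys
s=ctrl.get_state(); print(s["time"],s["joint_positions"].round(2),s["position"],s["ft_force"],s["torque"])
c,I,D=grab("wrist",sys.argv[1]); print(innest(),blank(c,I,0))
H=cv2.cvtColor(I,cv2.COLOR_RGB2HSV).astype(int)
X=cloud(c,D); Rn=R.from_euler('z',NYAW,degrees=True).as_matrix(); n=(X-NX)@Rn*1e3
near=(D>0)&(abs(n[...,0])<45)&(abs(n[...,1])<50)
m=(H[...,0]>=10)&(H[...,0]<=28)&(H[...,1]>90)&near&(abs(n[...,2])<3.5)&(abs(n[...,1])>33)
print("ledge z",np.median(n[m][:,2]))
t=(n[...,2]>4)&(n[...,2]<16)&near&(H[...,0]<14)&(np.hypot(n[...,0],n[...,1])<30)&(n[...,0]>-25); q=n[t]; A=np.c_[q[:,:2],np.ones(len(q))]; k=np.linalg.lstsq(A,q[:,2],rcond=None)[0]
print("blank top z",k[2].round(2),"slope deg",np.degrees(k[:2]).round(2))
v,u=np.nonzero((H[...,1]<70)&(H[...,2]>90)&near&(n[...,2]>3)&(n[...,2]<18)&(np.hypot(n[...,0],n[...,1])<14))
if len(u): print("spot",u.mean(),v.mean(),((onz(c,(u.mean(),v.mean()),NX[2]+k[2]/1e3)-NX)@Rn*1e3).round(2))
E
python3 chk.py w7
```

```text
11.8 [ 0.27 -0.06 -0.32  2.22  0.59  0.52 -2.56] [ 0.58150538 -0.10462081  0.1303891 ] [-0.45204798  0.57407591  0.48581358] [0.1929261  0.33856518 0.06474273]
(array([ 0.1, -2.4, -7.7]), array([ 0.05, -0.04,  0.01])) (array([312.67480384, 171.93722755]), ((309.848388671875, 182.85707092285156), (99.2023696899414, 119.97958374023438), 165.20188903808594))
ledge z -0.40489583874607493
blank top z 5.69 slope deg [-0.02 -0.01]
spot 311.45111731843576 190.00698324022346 [1.35 0.4  5.69]
```

The blank's top is 6.1 mm above the ledges and level, so it is seated, with the blade free beneath it. Drawing the blade out slowly.

Emit:
{"method": "step_arm", "body": {
  "targets": [
    [-0.1,0.05,0,0,0,0,0],
    [-0.2,0.11,0,0,0,0,0],
    [-0.3,0.16,0,0,0,0,0],
    [-0.3,0.16,0,0,0,0,0],
    [-0.3,0.16,0,0,0,0,0]
  ]
}}

```text
time: 12.27
position: [0.5688, -0.0981, 0.1301]
tool_rot: [2.777, -0.693, 0.876]
ft_force: [-0.4, 0.1, 1.7]
grip_width: 0.159
grip_force: 40.0
```

Emit:
{"method": "step_arm", "body": {
  "targets": [
    [-0.3,0.16,0,0,0,0,0],
    [-0.3,0.16,0,0,0,0,0],
    [-0.3,0.16,0,0,0,0,0],
    [-0.3,0.16,0,0,0,0,0],
    [-0.3,0.16,0,0,0,0,0]
  ]
}}

```text
time: 12.68
position: [0.5537, -0.09, 0.1299]
tool_rot: [2.778, -0.693, 0.876]
ft_force: [0.3, -0.3, 0.0]
grip_width: 0.157
grip_force: 40.0
```

Emit:
{"method": "step_arm", "body": {
  "targets": [
    [-0.3,0.16,0,0,0,0,0],
    [-0.3,0.16,0,0,0,0,0],
    [-0.3,0.16,0,0,0,0,0],
    [-0.3,0.16,0,0,0,0,0],
    [-0.3,0.16,0,0,0,0,0]
  ]
}}

```text
time: 13.1
position: [0.5391, -0.0822, 0.1303]
tool_rot: [2.777, -0.693, 0.877]
ft_force: [0.9, -0.0, -1.5]
grip_width: 0.157
grip_force: 40.0
```

Emit:
{"method": "step_arm", "body": {
  "targets": [
    [-0.4,0.21,0,0,0,0,0],
    [-0.4,0.21,0,0,0,0,0],
    [-0.4,0.21,0,0,0,0,0],
    [-0.4,0.21,0,0,0,0,0],
    [-0.2,0.11,0,0,0,0,0]
  ]
}}

```text
time: 13.52
position: [0.5209, -0.0724, 0.1303]
tool_rot: [2.777, -0.692, 0.877]
ft_force: [0.4, 0.5, -0.9]
grip_width: 0.156
grip_force: 40.0
```

```bash
python3 chk.py w8
```

```text
13.5167 [ 0.24 -0.21 -0.36  2.34  0.53  0.56 -2.59] [ 0.52085725 -0.07244526  0.13027483] [ 0.36258422  0.52811868 -0.88517755] [ 0.35996019  0.92659253 -0.005268  ]
(array([-68.6,  -2.5,  -7.8]), array([ 0.07, -0.04, -0.02])) (array([nan, nan]), ((312.13116455078125, 108.80844116210938), (67.67431640625, 89.41848754882812), 88.87056732177734))
ledge z -0.43041307851725275
blank top z 6.0 slope deg [ 1.56 -0.03]
spot 311.796992481203 101.75563909774436 [0.79 0.36 6.  ]h.py:42: RuntimeWarning: Mean of empty slice.
  return np.array([xx.mean(),yy.mean()]),cv2.fitEllipse(hull)
  ret = ret.dtype.type(ret / rcount)
```

Emit:
{"method": "step_arm", "body": {
  "targets": [
    [-0.3,0.16,0,0,0,0,0],
    [-0.4,0.21,0,0,0,0,0],
    [-0.4,0.21,0,0,0,0,0],
    [-0.4,0.21,0,0,0,0,0],
    [-0.3,0.16,0,0,0,0,0]
  ]
}}

```text
time: 13.98
position: [0.5029, -0.063, 0.1303]
tool_rot: [2.777, -0.693, 0.877]
ft_force: [-0.1, -0.7, -0.5]
grip_width: 0.155
grip_force: 40.0
```

Emit:
{"method": "step_arm", "body": {
  "targets": [
    [-0.3,0.16,0,0,0,0,0],
    [-0.3,0.16,0,0,0,0,0],
    [-0.3,0.16,0,0,0,0,0],
    [-0.3,0.16,0,0,0,0,0],
    [-0.2,0.11,0,0,0,0,0]
  ]
}}

```text
time: 14.4
position: [0.4891, -0.0557, 0.1303]
tool_rot: [2.777, -0.693, 0.877]
ft_force: [-0.4, -0.4, -0.7]
grip_width: 0.16
grip_force: 40.0
```

```bash
python3 chk.py w9 2>/dev/null
```

```text
14.4 [ 0.18 -0.29 -0.36  2.39  0.5   0.59 -2.61] [ 0.48908829 -0.05565024  0.13033907] [-0.41421518 -0.43900291 -0.72336333] [ 0.35615514  0.90368485 -0.05054904]
```

The nose still needs about 17 mm to clear the slot and j2 is at its limit. I'll pitch the nose down slightly about its tip, which brings the tool more upright, while drawing back.

Emit:
{"method": "step_arm", "body": {
  "targets": [
    [-0.1,0.05,0.2,0.38,0.71,0,0],
    [-0.1,0.06,0.21,0.38,0.71,0,0],
    [-0.11,0.06,0.21,0.38,0.71,0,0],
    [-0.11,0.06,0.21,0.38,0.71,0,0],
    [-0.11,0.06,0.21,0.38,0.71,0,0]
  ]
}}

```text
time: 14.87
position: [0.4841, -0.0528, 0.1408]
tool_rot: [2.821, -0.704, 0.782]
ft_force: [0.2, 0.4, -0.6]
grip_width: 0.158
grip_force: 40.0
```

```bash
cat > st.py <<'E'
from h import *
s=ctrl.get_state(); o,Rp=paddle(); Rn=R.from_euler('z',NYAW,degrees=True).as_matrix()
print(s["time"],s["joint_positions"].round(3),s["ft_force"].round(1),innest(),"tip",(Rn.T@(o+Rp@[.086,0,0]-NX)*1e3).round(1))
E
python3 st.py
```

```text
14.8667 [ 0.134 -0.291 -0.29   2.343  0.385  0.675 -2.475] [ 0.2  0.4 -0.6] (array([-112.6,   -2.5,   -1.9]), array([0.05, 4.04, 0.01])) tip [-26.8  -2.5  -7.9]
```

Emit:
{"method": "step_arm", "body": {
  "targets": [
    [-0.11,0.06,0.21,0.38,0.71,0,0],
    [-0.11,0.06,0.21,0.38,0.71,0,0],
    [-0.11,0.06,0.21,0.38,0.71,0,0],
    [-0.11,0.06,0.21,0.38,0.71,0,0],
    [-0.11,0.06,0.21,0.38,0.71,0,0]
  ]
}}

```text
time: 15.28
position: [0.4786, -0.0498, 0.1515]
tool_rot: [2.861, -0.714, 0.685]
ft_force: [-0.2, 0.1, -1.8]
grip_width: 0.159
grip_force: 40.0
```

Emit:
{"method": "step_arm", "body": {
  "targets": [
    [-0.11,0.06,0.21,0.38,0.71,0,0],
    [-0.11,0.06,0.21,0.38,0.71,0,0],
    [-0.11,0.06,0.21,0.38,0.71,0,0],
    [-0.11,0.06,0.21,0.38,0.71,0,0],
    [0,0,0,0,0,0,0]
  ]
}}

```text
time: 15.7
position: [0.4749, -0.0475, 0.1605]
tool_rot: [2.891, -0.722, 0.609]
ft_force: [0.2, -1.0, -0.1]
grip_width: 0.158
grip_force: 40.0
```

```bash
python3 st.py; python3 - <<'E'
from h import *
c,I,D=grab("wrist","w10"); cs,S,_=grab("side","s10"); grab("top","t10")
a=cv2.imread("pics/w10.png")[0:300,160:480]; b=cv2.imread("pics/s10.png")[210:310,360:450]
o=np.zeros((440,800,3),np.uint8); o[:,:400]=cv2.resize(a,(400,440)); o[:,405:]=cv2.resize(b,(395,440),interpolation=cv2.INTER_CUBIC); cv2.imwrite("pics/c10.png",o)
E
```

```text
15.7 [ 0.098 -0.274 -0.207  2.246  0.238  0.831 -2.303] [ 0.2 -1.  -0.1] (array([-128.1,   -2.2,   10.1]), array([ 0.04, 11.23,  0.07])) tip [-43.7  -2.1  -6.7]
```

View pics/c10.png

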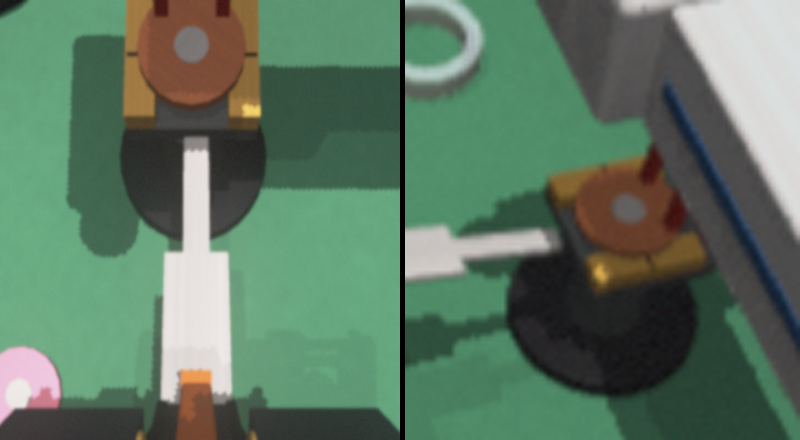

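The blade is out: nose tip at (195,140) in the left crop, clear of the nest. The blank sits on the ledges with both red pads bearing on it at (160,8) and (222,8), spot at (190,45). Now I carry the paddle back to its old place, above the pad.

```bash
python3 - <<'E'
from h import *
goP([.5235,.2345,.106],72); goP(nest(-.105,.06,.03),NYAW+16)
E
```

```text
t 15.85 shift cm [ 2.89 21.86 -2.29] turn deg [  4.78 -11.89  99.7 ] rows>= 14.2
t 15.85 shift cm [3.77 3.   0.86] turn deg [ -3.89 -10.59  15.91] rows>= 2.7
```

Emit:
{"method": "step_arm", "body": {
  "targets": [
    [0.05,0.5,0.3,0.12,-0.3,2.5,0],
    [0.14,1.0,0.2,0.24,-0.6,5,0],
    [0.14,1.1,0,0.24,-0.6,5,0],
    [0.14,1.1,0,0.24,-0.6,5,0],
    [0.14,1.1,0,0.24,-0.6,5,0]
  ]
}}

```text
time: 16.27
position: [0.4909, 0.0016, 0.1596]
tool_rot: [-3.053, 0.15, -0.697]
ft_force: [0.2, -0.0, -2.1]
grip_width: 0.158
grip_force: 40.0
```

Emit:
{"method": "step_arm", "body": {
  "targets": [
    [0.15,1.1,-0.1,0.24,-0.6,5,0],
    [0.15,1.1,-0.1,0.24,-0.6,5,0],
    [0.15,1.1,-0.1,0.24,-0.6,5,0],
    [0.15,1.1,-0.1,0.24,-0.6,5,0],
    [0.15,1.1,-0.1,0.24,-0.6,5,0]
  ]
}}

```text
time: 16.68
position: [0.4986, 0.0563, 0.1542]
tool_rot: [-2.887, -0.488, -0.728]
ft_force: [-0.7, -0.1, -1.7]
grip_width: 0.157
grip_force: 40.0
```

Emit:
{"method": "step_arm", "body": {
  "targets": [
    [0.15,1.1,-0.2,0.24,-0.6,5,0],
    [0.15,1.1,-0.2,0.24,-0.6,5,0],
    [0.15,1.1,-0.2,0.24,-0.6,5,0],
    [0.15,1.1,-0.2,0.24,-0.6,5,0],
    [0.15,1.1,-0.2,0.24,-0.6,5,0]
  ]
}}

```text
time: 17.1
position: [0.5062, 0.1113, 0.1443]
tool_rot: [-2.603, -1.063, -0.725]
ft_force: [0.6, -0.5, -0.5]
grip_width: 0.159
grip_force: 40.0
```

Emit:
{"method": "step_arm", "body": {
  "targets": [
    [0.15,1.1,-0.2,0.24,-0.6,5,0],
    [0.15,1.1,-0.2,0.24,-0.6,5,0],
    [0.15,1.1,-0.2,0.24,-0.6,5,0],
    [0.15,1.1,-0.2,0.24,-0.6,5,0],
    [0.15,1.1,-0.2,0.24,-0.6,5,0]
  ]
}}

```text
time: 17.52
position: [0.5139, 0.1661, 0.1341]
tool_rot: [-2.224, -1.557, -0.691]
ft_force: [-0.7, -0.3, -1.7]
grip_width: 0.159
grip_force: 40.0
```

```bash
python3 - <<'E'
from h import *
print(ctrl.get_state()["joint_positions"].round(2)); goP([.5235,.2345,.026],72)
E
```

```text
[-0.31  0.02  0.32  2.13 -0.74  0.92  0.1 ]
t 17.52 shift cm [-1.09  0.5  -7.75] turn deg [ 0.54 -0.22  2.04] rows>= 1.9
```

Emit:
{"method": "step_arm", "body": {
  "targets": [
    [-0.2,0.1,-0.8,0.11,-0.04,0.41,0],
    [-0.2,0.1,-1.8,0.11,-0.04,0.41,0],
    [-0.25,0.1,-2.2,0.11,-0.04,0.41,0],
    [-0.24,0.1,-1.8,0.11,-0.05,0.41,0],
    [-0.2,0.1,-1.15,0.1,-0.05,0.4,0]
  ]
}}

```text
time: 17.93
position: [0.5017, 0.1706, 0.0547]
tool_rot: [-2.188, -1.584, -0.688]
ft_force: [0.6, 1.1, -1.8]
grip_width: 0.154
grip_force: 40.0
```

Emit:
{"method": "step_arm", "body": {
  "targets": [
    [0,0,-0.5,0,0,0,0],
    [0,0,-0.4,0,0,0,0],
    [0,0,-0.3,0,0,0,0],
    [0,0,-0.2,0,0,0,0],
    [0,0,0,0,0,0,0]
  ]
}}

```text
time: 18.35
position: [0.5036, 0.1709, 0.0435]
tool_rot: [-2.188, -1.583, -0.693]
ft_force: [-0.1, -0.9, -1.1]
grip_width: 0.156
grip_force: 40.0
```

```bash
python3 - <<'E'
from h import *
s=ctrl.get_state();print(s["joint_positions"].round(2),s["ft_force"]); goP([.5235,.2345,.006],72)
E
```

```text
[-0.28  0.17  0.31  2.21 -0.94  0.82  0.38] [-0.09934608 -0.89446415 -1.10662122]
t 18.35 shift cm [-0.06  0.02 -0.69] turn deg [-0.04  0.01  0.25] rows>= 0.2
```

Emit:
{"method": "step_arm", "body": {
  "targets": [
    [-0.05,0,-0.2,0,0,0.2,0],
    [0,0,-0.2,0,0,0,0],
    [0,0,-0.15,0,0,0,0],
    [0,0,-0.1,0,0,0,0],
    [0,0,0,0,0,0,0]
  ]
}}

```text
time: 18.77
position: [0.5028, 0.171, 0.0367]
tool_rot: [-2.184, -1.586, -0.691]
ft_force: [0.3, -0.7, -1.3]
grip_width: 0.157
grip_force: 40.0
```

Emit:
{"method": "step_arm", "body": {
  "targets": [
    [0,0,-0.04,0,0,0,0],
    [0,0,0,0,0,0,0],
    [0,0,0,0,0,0,0],
    [0,0,0,0,0,0,0],
    [0,0,0,0,0,0,0]
  ]
}}

```text
time: 19.18
position: [0.5029, 0.171, 0.0366]
tool_rot: [-2.184, -1.586, -0.692]
ft_force: [-0.3, -1.7, 3.2]
grip_width: 0.161
grip_force: 40.0
```

```bash
python3 - <<'E'
from h import *
s=ctrl.get_state();print(s["ft_force"]); goP([.5235,.2345,.006],72)
E
```

```text
[-0.29727128 -1.73037444  3.22541432]
t 19.18 shift cm [ 0.01  0.01 -0.  ] turn deg [-0.06 -0.02  0.04] rows>= 0.0
```

Contact felt (+3 N) at exactly the pickup height. I'll open, then withdraw along the bar.

Emit:
{"method": "step_arm", "body": {
  "targets": [
    [0,0,0,0,0,0,0.2],
    [0,0,0,0,0,0,0.4],
    [0,0,0,0,0,0,0.8],
    [0,0,0,0,0,0,0.8],
    [0,0,0,0,0,0,0.8]
  ]
}}

```text
time: 19.6
position: [0.5027, 0.171, 0.0362]
tool_rot: [-2.184, -1.587, -0.691]
ft_force: [0.1, -0.3, -0.3]
grip_width: 0.417
grip_force: 0.0
```

Emit:
{"method": "step_arm", "body": {
  "targets": [
    [0,0,0,0,0,0,0.8],
    [0,0,0,0,0,0,0.8],
    [0,0,0,0,0,0,0.8],
    [0,0,0,0,0,0,0.8],
    [0,0,0,0,0,0,0.8]
  ]
}}

```text
time: 20.02
position: [0.5028, 0.1709, 0.0363]
tool_rot: [-2.184, -1.586, -0.691]
ft_force: [-0.0, 0.3, 0.1]
grip_width: 0.765
grip_force: 0.0
```

Emit:
{"method": "step_arm", "body": {
  "targets": [
    [-0.18,-0.55,0.82,0,0,0,0.8],
    [-0.36,-1.1,1.64,0,0,0,0.8],
    [-0.46,-1.42,2.13,0,0,0,0.8],
    [-0.46,-1.42,2.13,0,0,0,0.8],
    [-0.46,-1.42,2.13,0,0,0,0.8]
  ]
}}

```text
time: 20.43
position: [0.4829, 0.1107, 0.1261]
tool_rot: [-2.185, -1.586, -0.691]
ft_force: [0.4, 0.5, 0.8]
grip_width: 0.801
grip_force: 0.0
```

Emit:
{"method": "step_arm", "body": {
  "targets": [
    [-0.46,-1.42,2.13,0,0,0,0.8],
    [-0.3,-1.0,2,0,0,0,0.8],
    [0,0,2,0,0,0,0.8],
    [0,0,1,0,0,0,0.8],
    [0,0,0,0,0,0,0.8]
  ]
}}

```text
time: 20.85
position: [0.4774, 0.0872, 0.1992]
tool_rot: [-2.184, -1.588, -0.698]
ft_force: [-0.8, 0.2, -0.3]
grip_width: 0.797
grip_force: 0.0
```

```bash
python3 - <<'E'
from h import *
grab("wrist","w11"); grab("side","s11"); grab("top","t11")
a=cv2.imread("pics/w11.png")[90:330,170:490]; b=cv2.imread("pics/s11.png")
o=np.zeros((600,800,3),np.uint8); o[:300,:400]=cv2.resize(a,(400,300)); o[:300,400:]=cv2.resize(b[190:310,350:510],(400,300),interpolation=cv2.INTER_CUBIC); o[300:,:400]=cv2.resize(b,(400,300)); o[300:,400:]=cv2.resize(cv2.imread("pics/t11.png"),(400,300)); cv2.imwrite("pics/c11.png",o)
# blank centring, seen by the side camera (same camera as marks)
c,I,D=load("s11"); H=cv2.cvtColor(I,cv2.COLOR_RGB2HSV).astype(int); X=cloud(c,D); Rn=R.from_euler('z',NYAW,degrees=True).as_matrix(); n=(X-NX)@Rn*1e3
q=n[(abs(n[...,2]-6)<4)&(np.hypot(n[...,0],n[...,1])<40)&(H[...,0]<14)&(H[...,1]>80)&(D>0)]; print(len(q),np.percentile(q,[1,50,99],axis=0).round(1).tolist())
m=((H[...,1]<70)&(H[...,2]>80)&(np.hypot(n[...,0],n[...,1])<14)&(abs(n[...,2]-6)<5)); v,u=np.nonzero(m); print("spot",((onz(c,(u.mean(),v.mean()),NX[2]+.006)-NX)@Rn*1e3).round(1))
for p in((406.3,249.9),(415.1,268.0)): print("mark",((onz(c,p,NX[2])-NX)@Rn*1e3).round(1))
E
```

```text
294 [[-30.0, -29.5, 2.9], [-4.4, -1.6, 7.1], [27.7, 28.6, 9.7]]
spot [0.7 1.8 6. ]
mark [ 2.1 30.4  0. ]
mark [  1.3 -30.3   0. ]
```

View pics/c11.png

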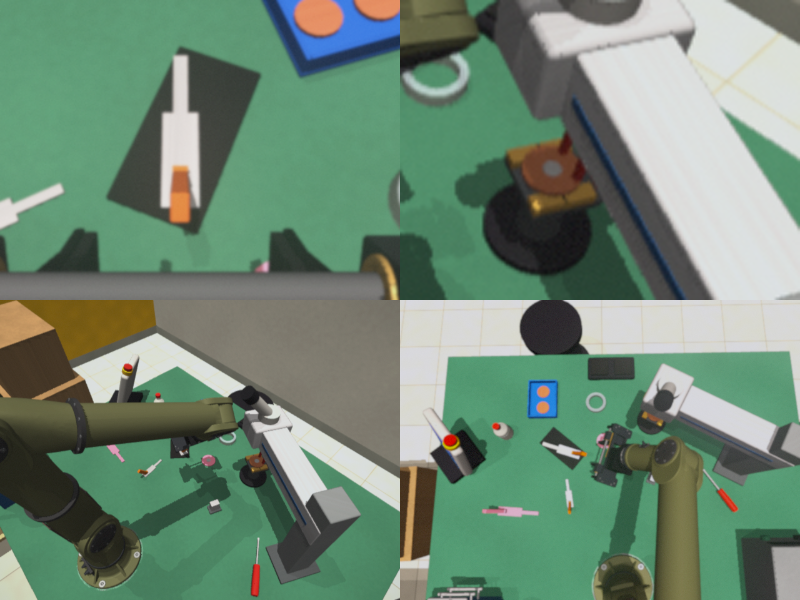

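The paddle lies flat on its pad, upper left crop, around (180,140). The blank sits on the nest under the red hold-down, upper right crop, around (550,168), centred to about 1–1.5 mm. The other things are where they were, and the robot touches nothing. Handing in.

```bash
python3 -c "
from bench import ctrl
print(ctrl.close_job())"
```

```text
the job is handed in; nothing more can be done
None
```

The blank is on the nest ledges under the hold-down, centred to about 1–1.5 mm by camera. The paddle is back flat on its rest pad, nothing else looks moved, and the job was handed in after about 21 s of robot time; no verdict was returned.

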